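# Draw the burned roller barrel off the spit and lay it in the drying rack

### The job

The pattern on the pastry-roller barrel is burned: draw the barrel off the open end of the steel spit, feeling your way along because the rod is a little bent and must not be forced, and lay it gently in a free place in the groove of the drying rack, along the two rails and clear of the finished barrels. Leave the finished barrels and everything else on the bench as they are.

Things in the scene. Friction and masses are not known exactly. Their poses are not given: they have to be found in the camera images.
- spit: The burning spit, fixed: beech base 110 x 160 x 22 mm, a post 60 mm wide and 150 mm tall, a 40 mm round steel flange on the post's front and a steel rod 12 mm thick, 125 mm above the bench, reaching 146 mm along the body's -y to its open end. Origin on the bench straight below the point where the rod leaves the flange; z up. The base reaches 25 mm out under the rod.
- rod_bend (a point): Point on the rod's axis 72 mm out from the flange; axes as the spit's. Up to here the rod is level and straight along -y. Its outer 74 mm are a straight piece bent off that line by 0.12 rad: to one side, to the other, downwards or anywhere between. Which way is not measured: it shows in pictures and is felt as side load on the barrel. The rod is stiff and does not give.
- barrel_center (a point): Centre (on the axis, half-way along) of the barrel to take off: plain beech tube 42 mm outside, 60 mm long, 15.5 mm bore right through, 45 to 75 g, burned pattern; y = its axis. It hangs loose on the rod 3 to 9 mm from the flange, 1.75 mm of play all round, so its axis is 1.75 mm below the rod's. Over 12 N between barrel and rod while drawing is forcing it.
- rack: The drying rack, fixed: two parallel round aluminium rails 10 mm thick along the body's y, 28 mm apart centre to centre, centres 55 mm above the bench, 320 mm long between end blocks 66 mm high. Origin on the bench below the rack's middle. A barrel lies along the groove between the rails, its axis then 77 mm above the bench, midway between them.
- done_a_center (a point): Centre of a finished barrel (same size as the other, burned with plain bands) lying in the rack's groove; its y axis is the barrel's axis. May lie anywhere from the rack's middle towards its +y end.
- done_b_center (a point): Centre of the second finished barrel (burned with two rows of diamonds), lying in the groove near the rack's -y end. Between and beside the finished barrels at least one free stretch of groove is 90 mm or longer.
- board: A paddle-shaped wooden board 150 x 210 x 16 mm with a handle along its +y, lying on the bench. Origin under the middle of the blade. To be left alone.
- pot: A white pot of pencils, 76 mm wide and 95 mm tall, pencils reaching about 190 mm. Origin under its middle. To be left alone.
- pen_rest: A burning pen on its wire rest on a steel plate 70 x 110 mm, about 90 mm tall. Origin under the plate's middle. To be left alone.

How it is judged:
By the outcome, as a careful person would: the job done as asked, in the order asked, and still so for the second after the job is handed in, with the robot touching nothing.
It also fails if it takes over 64 s, if anything falls off the work surface, if the arm or the gripper's body presses on something with over 40 N, if the wrist force passes 120 N, or if a joint passes its speed limit or range.

### The arm

A 6-joint arm with a two-finger parallel gripper is mounted at the origin on the work surface. World frame = base frame: x ahead of the robot, y to its left, z up, the work surface at z = 0. Lengths are in mm, angles in degrees, forces in N, time in s.
With the tool pointing down it reaches from about 350 to 850 mm from the base axis. Payload 8.1 kg.
Tool frame: the origin (TCP) lies between the finger pads; the fingertips stand 25 mm ahead of it and the grasp point (between the pads) lies 6 mm ahead of it; z points along the fingers, y is the line along which they close (so a half turn about z gives the same grasp; the last joint's range is limited). The gripper opens to 85 mm and grips with 20 to 120 N. Pads are 22 mm wide; open, the fingers measure 114 mm over their backs; the gripper's body (76 mm by 85 mm) begins 54 mm behind the grasp point. The pads swing forward as they close: fully open they stand 13 mm farther back than shut.
Start: joints at [69.018, 7.471, 85.268, -0, 87.261, -4.893], TCP at [166.253, 576.512, 256.292] pointing down, gripper open.
Joint ranges: [-169.43, 169.43], [-51.17, 129.36], [1.28, 143.12], [-76.62, 256.62], [0, 156.53], [-152.29, 152.29]. Speed limits (degrees/s): [136.94, 136.94, 159.86, 180, 180, 180].

### API

Orientations are given as [roll, pitch, yaw] about the fixed x, y, z axes, in that order (R = Rz(yaw) Ry(pitch) Rx(roll)).
In Python, from workcell import monitor, eyes, manip gives the robot as it stands.
- The arm moves only by the shell command python3 -m inch 'ROWS' [OPENING]. ROWS is JSON, a list of rows, each a list of 2 entries, a list of its own where there are three numbers: the shift along the tool's x, y, z in m, then the turn about the tool's z in degrees. In form: [[[tx, ty, tz], turn], ...]. A call has 1 to 5 rows; each row is the pose to reach, as a shift and turn from the pose commanded when the call began, along the tool's axes at that moment; what a row does not reach only later rows make up. A row lasts 1/8 s, in which the tool goes at most 62.5 mm and 10.7 degrees, less where a joint would pass 70% of its speed; a pose out of reach is approached as far as the arm can. A call with a gripper value outside its range is refused whole. OPENING is the gripper command: -1 is shut, 1 is fully open, values between are in proportion, set as the call begins (- or left out, the last holds). The fingers move at their own pace and stop on an object; the grip force is fixed at half the most. Time passes only in rows, so rows that repeat a pose let the fingers close. It gives the time, the measured TCP pose, the force and the opening at its end, in the units of the state.
- monitor.get_state(): the state, without advancing time (a new reading comes with each control period).
- eyes.camera(name): name is "scene" or "top" or "wrist"; returns the picture (384x512x3 uint8, red, green, blue); there is no depth.
- eyes.camera_info(name): a dict with "fx", "fy", "cx", "cy" (pixels), "cam_to_world" (4x4, takes a point from camera to world coordinates). Camera axes: x right, y down, z forward; pixel columns grow to the right and rows downward; lengths in mm; the calibration is good to about 2 mm. A picture is of the moment at which its call begins: read the wrist's pose just before it. camera_info takes no time and is no camera call; for the wrist camera it gives the pose at the moment of the call.
- manip.sign_off(): hands the job in, once; it reports no verdict.
The state is a dict: "t": time; "qpos": joint angles; "qd": joint speeds; "effort": joint torques, N m; "ee_pos": TCP position; "orientation": TCP orientation; "contact_force": force on the tool from outside, world axes, zero at the start; "moment": the same for the moment, N m; "width": finger opening in mm.
Only numpy, scipy, OpenCV 4.12 (cv2) and the standard library are available. Lean on these libraries where they do the work, as an engineer would, in place of code of your own. Each camera call takes 0.05 s, during which the arm holds its last target. There are 200 camera calls.

## Working session

There is one attempt and no reset: what is moved stays moved. The work goes in short steps, Python scripts to look and compute and a shell command to move; the robot and the scene stay as the last step left them, time stands still between calls to the robot, and variables do not carry over. Pictures are saved under pics/ and viewed, on a budget of 10 in all, crops included, one or two more only if the job needs it, and the job is handed in when it is done.

```bash
ls; mkdir -p pics
cat > h.py <<'E'
import numpy as np,cv2,sys
from workcell import monitor,eyes,manip
def snap(n,f,crop=None,s=1):
    i=eyes.camera_info(n);im=eyes.camera(n)[:,:,::-1].copy()
    cv2.imwrite(f'pics/{f}_raw.png',im)
    if crop: a,b,c,d=crop;im=im[b:d,a:c]
    cv2.imwrite(f'pics/{f}.png',cv2.resize(im,None,fx=s,fy=s,interpolation=cv2.INTER_CUBIC))
    return i
def ray(i,u,v):
    T=np.array(i['cam_to_world']);d=T[:3,:3]@np.array([(u-i['cx'])/i['fx'],(v-i['cy'])/i['fy'],1]);return T[:3,3],d
def onz(i,u,v,z):
    o,d=ray(i,u,v);return o+d*(z-o[2])/d[2]
def proj(i,p):
    T=np.array(i['cam_to_world']);q=T[:3,:3].T@(np.array(p)-T[:3,3]);return np.array([i['fx']*q[0]/q[2]+i['cx'],i['fy']*q[1]/q[2]+i['cy']])
def tri(i,p,j,q):
    o1,d1=ray(i,*p);o2,d2=ray(j,*q);A=np.c_[d1,-d2];s=np.linalg.lstsq(A,o2-o1,rcond=None)[0]
    a=o1+d1*s[0];b=o2+d2*s[1];return (a+b)/2,np.linalg.norm(a-b)
E
python3 - <<'E'
from h import *
for n in('scene','top'):
    i=snap(n,n+'1',None,1.5);print(n,i)
print(monitor.get_state())
E
```

```text
pics
scene {'fx': 378.807324540715, 'fy': 378.807324540715, 'cx': 252.73371747353963, 'cy': 195.58505268455792, 'cam_to_world': array([[ 7.50198720e-01,  5.35091385e-01, -3.88431577e-01,
         1.01725517e+03],
       [ 6.61121537e-01, -5.97280481e-01,  4.54064247e-01,
        -4.04647780e+02],
       [ 1.09632676e-02, -5.97438898e-01, -8.01839491e-01,
         8.62452915e+02],
       [ 0.00000000e+00,  0.00000000e+00,  0.00000000e+00,
         1.00000000e+00]])}
top {'fx': 393.2088409679674, 'fy': 393.2088409679674, 'cx': 258.525918188126, 'cy': 197.02419106691826, 'cam_to_world': array([[-2.45872407e-02, -9.82758057e-01,  1.83254110e-01,
         4.17459278e+02],
       [-9.99697571e-01,  2.40820594e-02, -4.98197228e-03,
         4.37714890e+01],
       [ 4.82937025e-04, -1.83321182e-01, -9.83052954e-01,
         1.21119644e+03],
       [ 0.00000000e+00,  0.00000000e+00,  0.00000000e+00,
         1.00000000e+00]])}
{'t': 0.1, 'qpos': array([ 6.90190261e+01,  7.51157451e+00,  8.53227822e+01, -7.02782665e-04,
        8.72620215e+01, -4.89161276e+00]), 'qd': array([ 0.05462609, -0.08559227, -0.18647079, -0.05376448,  0.07822818,
       -0.03559542]), 'effort': array([ 1.31135694e-03, -5.70950210e+01, -5.01941192e+01, -2.13954122e-04,
        8.16806161e-03,  1.27524081e-04]), 'ee_pos': array([166.08671312, 576.08249152, 255.34349558]), 'orientation': array([-1.79903913e+02, -7.51890614e-03,  1.63910667e+02]), 'contact_force': array([-0.18817233, -1.02385842, -0.16325468]), 'moment': array([-0.06130441, -0.02859438,  0.0084213 ]), 'width': 85.40691814549949}
```

View pics/scene1.png

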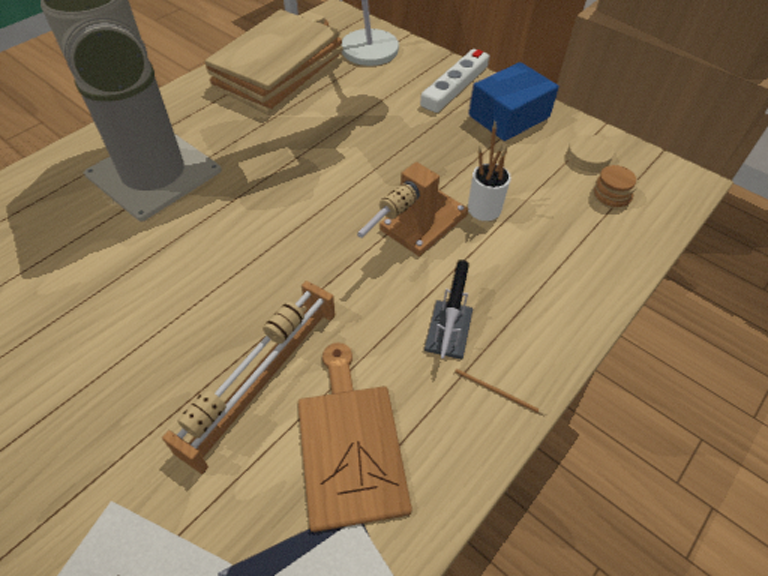

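View pics/top1.png

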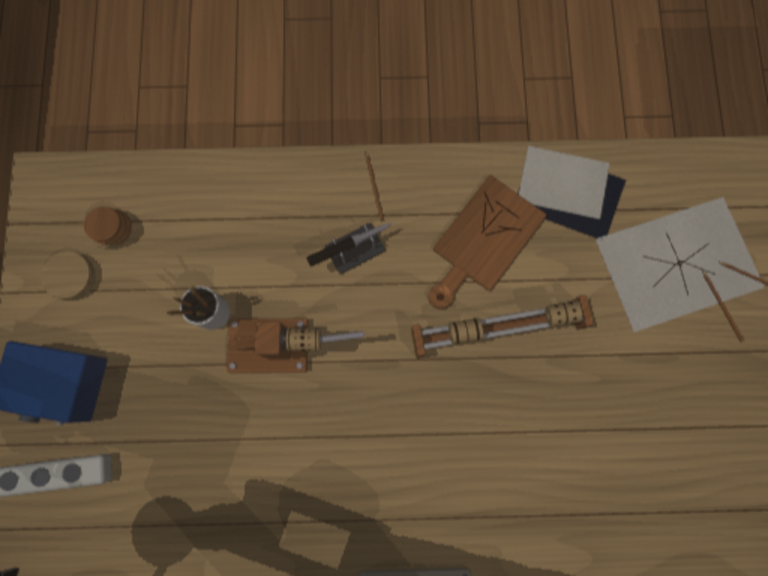

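The scene picture shows the spit at about (415,210) with its rod pointing to (360,233). The rack runs from (185,450) to (318,300), with finished barrels at (203,412) and (284,322) and free groove between them. The top view agrees. I'll combine enlarged crops into one picture.

Run:
```python
from h import *
s=cv2.imread('pics/scene1_raw.png');t=cv2.imread('pics/top1_raw.png')
def c(im,x,y,w,h,k):return cv2.resize(im[y:y+h,x:x+w],None,fx=k,fy=k,interpolation=cv2.INTER_CUBIC)
A=np.zeros((600,800,3),np.uint8)
a=c(t,145,205,133,50,6)[:300,:798];A[:300,:798]=a
A[300:600,:400]=c(s,230,105,80,60,5)   # scene spit
A[300:600,400:800]=c(t,265,190,134,100,3)[:300,:400]
A=cv2.convertScaleAbs(A,alpha=1.4)
cv2.imwrite('pics/crop1.png',A)
cv2.imwrite('pics/crop2.png',c(s,105,185,125,130,4.6))
```

```text
(no output)
```

View pics/crop1.png

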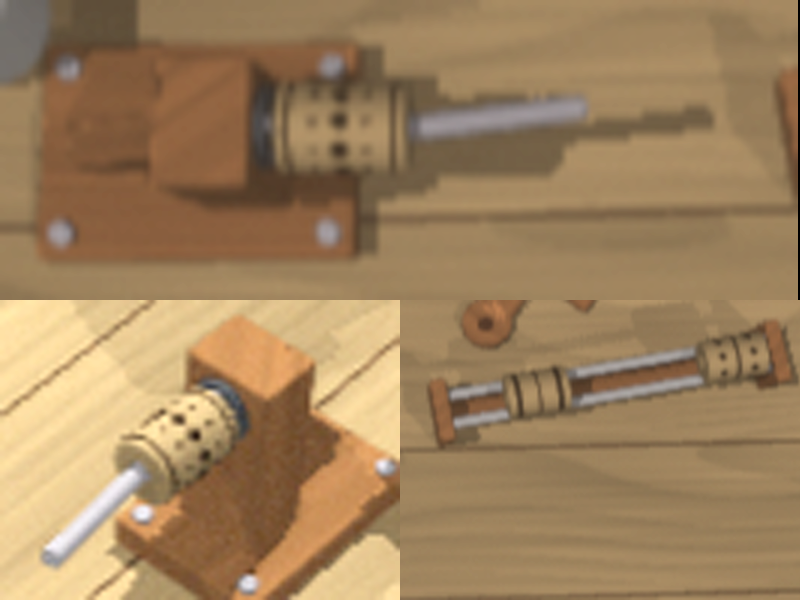

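Top crop: the barrel spans (272..408, axis row 126) and the rod runs from (415,128) to its tip at (586,106), so it bends sideways. In the scene crop the tip is at (53,553). In the rack crop, the finished barrels sit at x 505–572 and 698–770, with free groove between 572 and 698.

Run:
```python
from h import *
i=eyes.camera_info('top');s=eyes.camera_info('scene')
t=lambda x,y:(145+x/6-.4,205+y/6-.4)
r=lambda x,y:(265+(x-400)/3-.3,190+(y-300)/3-.3)
sc=lambda x,y:(230+x/5-.4,105+(y-300)/5-.4)
print('base corners',[onz(i,*t(*p),22)[:2].round(1) for p in((357,45),(357,258),(40,258),(45,42))])
print('screws',[onz(i,*t(*p),22)[:2].round(1) for p in((330,64),(327,232),(61,232),(67,67))])
print('tip',tri(i,t(584,107),s,sc(52,555)))
print('rod exit',tri(i,t(414,127),s,sc(140,474)))
print('barrel near/far',[onz(i,*t(x,126),123.5)[:2].round(1) for x in(272,408)])
print('barrel edges near flange top/bot',[onz(i,*t(*p),123.5)[:2].round(1) for p in((278,80),(278,172),(404,80),(404,172))])
for n,p,z in(('blkL',(442,411),66),('blkR',(780,352),66),('A0',(508,396),77),('A1',(570,388),77),('B0',(701,363),77),('B1',(767,353),77),('railLup',(452,393),55),('railRup',(695,354),55),('railLlo',(455,424),55),('railRlo',(700,380),55)):
    print(n,onz(i,*r(*p),z)[:2].round(1))
```

```text
base corners [array([596.4, 205.1]), array([488.6, 205. ]), array([492.5, 363.7]), array([601.8, 363.9])]
screws [array([587. , 218.8]), array([502. , 220.1]), array([505.2, 353.5]), array([588.7, 352.4])]
tip (array([549.50693174,  86.58996854, 127.76461223]), np.float64(1.5903934904772148))
rod exit (array([542.52378874, 165.3793181 , 124.16470336]), np.float64(1.382743915267393))
barrel near/far [array([544.2, 230.6]), array([542.7, 167.7])]
barrel edges near flange top/bot [array([565.6, 228. ]), array([522.9, 227.7]), array([564.2, 169.5]), array([521.4, 169.6])]
blkL [541.3 -18.8]
blkR [ 591.3 -352.9]
A0 [553.1 -82.5]
A1 [ 559.4 -142.8]
B0 [ 580.7 -271.4]
B1 [ 589.  -336.4]
railLup [560.1 -29.8]
railRup [ 593.1 -272.3]
railLlo [529.4 -31.7]
railRlo [ 567.  -275.3]
```

View pics/crop2.png

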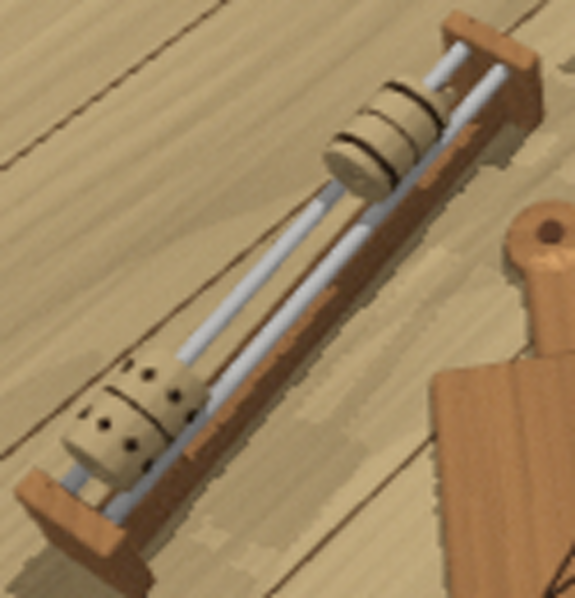

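The rack picture confirms a wide free stretch between the banded and diamond barrels. The rod bends sideways towards +x, about 8.5 mm at the tip, and stays nearly level. I'll work out the first move and check that the lamp isn't in the way.

```bash
cat >> h.py <<'E'
def go(x,y,z,yaw):
    s=monitor.get_state();p=s['ee_pos'];w=np.radians(s['orientation'][2]);d=np.array([x,y,z])-p
    c,sn=np.cos(w),np.sin(w)
    print('shift',np.round([(d[0]*c+d[1]*sn)/1e3,(d[0]*sn-d[1]*c)/1e3,-d[2]/1e3],4),'turn',round(s['orientation'][2]-yaw,2),'F',s['contact_force'].round(1),'ee',p.round(1),s['orientation'].round(2),'t',s['t'],'w',s['width'].round(1))
E
python3 - <<'E'
from h import *
s=eyes.camera_info('scene');t=eyes.camera_info('top')
print('lamp',onz(s,247,31,0),'pot',onz(t,135,203,95),'box',onz(s,343,68,60))
go(543.4,195,260,88.7)
E
```

```text
lamp [ 11.94921029 714.0091376    0.        ] pot [616.7493631  394.07185583  95.        ] box [494.07014383 685.99656457  60.        ]Traceback (most recent call last):
  File "<stdin>", line 4, in <module>
  File "h.py", line 21, in go
    print('shift',np.round([(d[0]*c+d[1]*sn)/1e3,(d[0]*sn-d[1]*c)/1e3,-d[2]/1e3],4),'turn',round(s['orientation'][2]-yaw,2),'F',s['contact_force'].round(1),'ee',p.round(1),s['orientation'].round(2),'t',s['t'],'w',s['width'].round(1))
                                                                                                                                                                                                                     ^^^^^^^^^^^^^^^^
AttributeError: 'float' object has no attribute 'round'
```

```bash
sed -i "s/s\['width'\].round(1)/round(s['width'],1)/" h.py; python3 -c "
from h import *
go(543.4,195,260,88.7)"
```

```text
shift [-0.4681 -0.2616 -0.0047] turn 75.21 F [-0.2 -1.  -0.2] ee [166.1 576.1 255.3] [-1.7990e+02 -1.0000e-02  1.6391e+02] t 0.1 w 85.4
```

```bash
python3 -m inch '[[[-0.05,-0.028,-0.002],10],[[-0.10,-0.056,-0.003],20],[[-0.15,-0.084,-0.005],30],[[-0.20,-0.112,-0.005],40],[[-0.24,-0.134,-0.005],45]]' 1; python3 -c "
from h import *
go(543.4,195,260,88.7)"
```

```text
t: 0.72
ee_pos: [360.8, 379.4, 261.0]
orientation: [-180.0, 0.0, 118.6]
contact_force: [-0.3, -0.5, -0.3]
width: 85.0
shift [-0.2493  0.0719  0.001 ] turn 29.93 F [-0.3 -0.5 -0.3] ee [360.8 379.4 261. ] [-1.7998e+02  2.0000e-02  1.1863e+02] t 0.725 w 85.0
```

```bash
python3 -m inch '[[[-0.055,0.016,0],7],[[-0.11,0.032,0],14],[[-0.165,0.048,0],21],[[-0.22,0.064,0.001],28],[[-0.2495,0.072,0.001],29.9]]'; python3 -m inch '[[[0,0,0],0],[[0,0,0],0]]'
python3 - <<'E'
from h import *
go(543.4,195,260,88.7)
i=snap('wrist','w1',None,1.5);print(i)
for n,p in (('barrel ctr',(543.4,199,123.2)),('tip',(549.5,87,125)),('rodflange',(544.3,235,125)),('bend',(542.7,163,125))):print(n,proj(i,p)*1.5)
E
```

```text
t: 1.35
ee_pos: [544.7, 195.1, 259.5]
orientation: [-180.0, 0.0, 88.7]
contact_force: [0.2, 1.1, -0.4]
width: 85.4
t: 1.6
ee_pos: [542.8, 198.1, 259.8]
orientation: [-179.9, -0.0, 89.0]
contact_force: [-0.2, 0.7, 0.4]
width: 85.1
shift [-0.0031  0.0007 -0.0002] turn 0.34 F [-0.2  0.7  0.4] ee [542.8 198.1 259.8] [-1.7993e+02 -1.0000e-02  8.9040e+01] t 1.6 w 85.1
{'fx': 269.3556402833969, 'fy': 269.3556402833969, 'cx': 251.84944198847822, 'cy': 190.5894301394036, 'cam_to_world': array([[ 9.99856505e-01, -1.58005469e-02, -6.10834853e-03,
         5.43963922e+02],
       [-1.68517635e-02, -9.64515938e-01, -2.63486286e-01,
         2.64648421e+02],
       [-1.72837211e-03,  2.63551413e-01, -9.64643802e-01,
         3.77273573e+02],
       [ 0.00000000e+00,  0.00000000e+00,  0.00000000e+00,
         1.00000000e+00]])}
barrel ctr [379.28561819 280.28909835]
tip [390.2588422 431.7874437]
rodflange [379.81984383 224.922994  ]
bend [379.09813943 333.10744004]
```

View pics/w1.png

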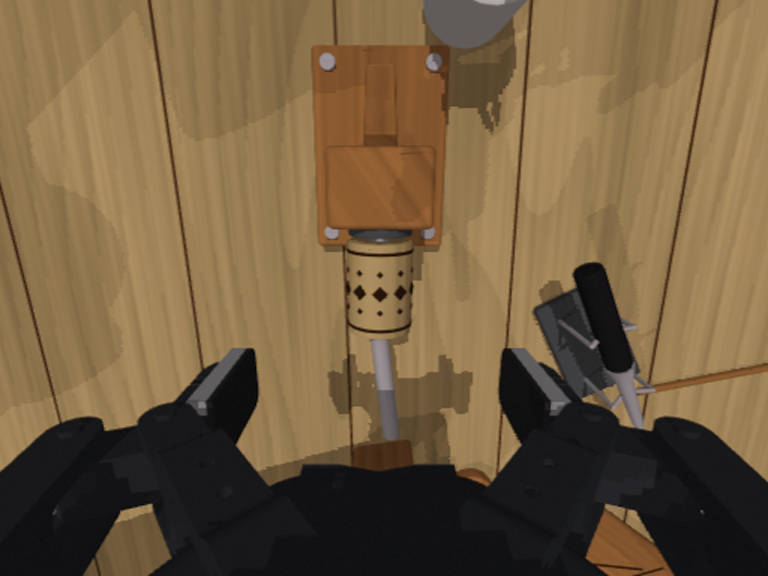

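The wrist view shows the barrel at columns 346–411 (mid 379) with its centre diamond at (379,294), and the rod tip at about (390,437). Both match the predictions, so the bend is sideways only. Next I'll refine the barrel's y and descend.

Run:
```python
from h import *
i=eyes.camera_info('wrist')
print(onz(i,379/1.5,294/1.5,144.2), onz(i,390.5/1.5,437/1.5,125+2), onz(i,378/1.5,340/1.5,130), 'base edges',[onz(i,a/1.5,b/1.5,22)[:2].round(1) for a,b in((312,46),(319,244),(448,46),(440,244))])
go(543.4,198,132,88.7)
```

```text
[543.02502786 196.25596886 144.2       ] [549.57516867  84.38633246 127.        ] [541.84174707 160.48335102 130.        ] base edges [array([493.2, 363.9]), array([490.2, 207.3]), array([599.9, 362.2]), array([597.5, 205.6])]
shift [-0.0004  0.0008  0.128 ] turn 0.38 F [-0.3 -0.2  0.2] ee [542.6 198.4 260. ] [-1.7995e+02 -1.0000e-02  8.9080e+01] t 1.65 w 85.3
```

```bash
python3 -m inch '[[[-0.001,0.001,0.04],0],[[-0.001,0.001,0.08],0],[[-0.001,0.001,0.11],0],[[-0.001,0.001,0.124],0],[[-0.001,0.001,0.128],0]]';python3 -m inch '[[[0,0,0],0],[[0,0,0],0]]'; python3 -c "
from h import *
go(543.2,197,132,89)
snap('wrist','w2',(150,100,400,300),3)"
```

```text
t: 2.28
ee_pos: [543.8, 197.3, 132.0]
orientation: [-180.0, 0.0, 89.1]
contact_force: [0.1, -0.0, 0.6]
width: 85.5
t: 2.52
ee_pos: [545.3, 197.0, 133.9]
orientation: [179.9, -0.0, 89.0]
contact_force: [0.5, -0.0, -0.1]
width: 85.5
shift [ 0.     -0.0021  0.0019] turn 0.02 F [ 0.5 -0.  -0.1] ee [545.3 197.  133.9] [ 1.7986e+02 -4.0000e-02  8.9020e+01] t 2.525 w 85.5
```

View pics/w2.png

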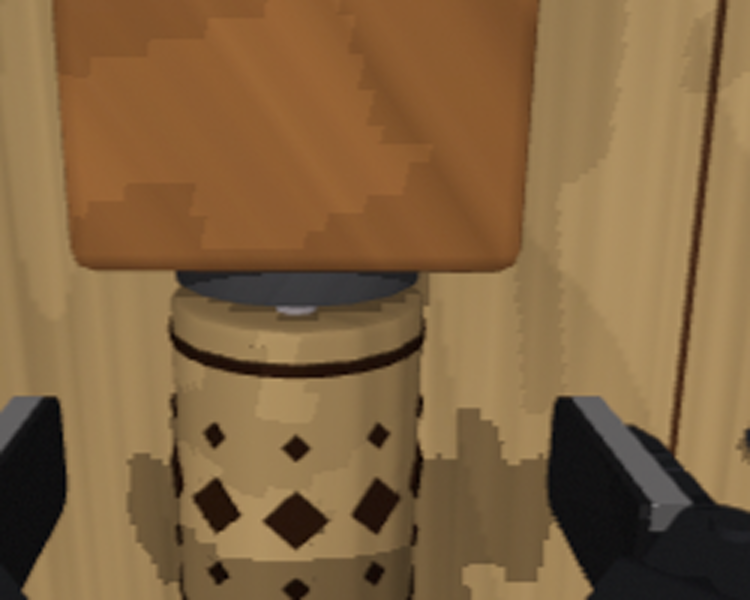

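Barrel mid column is 297 against a finger mid of 306, so I need to move about 1.7 mm towards −x, then close.

```bash
python3 -m inch '[[[0,-0.0017,0.001],0],[[0,-0.0017,0.001],0],[[0,-0.0017,0.001],0]]';python3 -m inch '[[[0,0,0],0],[[0,0,0],0],[[0,0,0],0],[[0,0,0],0],[[0,0,0],0]]' -1; python3 -m inch '[[[0,0,0],0],[[0,0,0],0],[[0,0,0],0]]'; python3 -c "
from h import *
for k in range(3): snap('wrist','w3',(150,100,400,300),3);go(543.2,197,132,89)"
```

```text
t: 2.95
ee_pos: [542.6, 196.6, 131.3]
orientation: [-180.0, 0.0, 89.0]
contact_force: [-0.3, -0.5, -0.0]
width: 85.2
t: 3.58
ee_pos: [542.9, 196.7, 131.5]
orientation: [180.0, -0.0, 89.0]
contact_force: [0.1, 0.2, 2.1]
width: 39.9
t: 3.95
ee_pos: [542.9, 196.7, 131.5]
orientation: [180.0, -0.0, 89.0]
contact_force: [1.9, -0.4, 2.3]
width: 40.4
shift [ 0.0003  0.0004 -0.0005] turn 0.01 F [1.8 0.4 2.6] ee [542.8 196.7 131.5] [ 1.7998e+02 -1.0000e-02  8.9010e+01] t 4.0 w 40.2
shift [ 0.0003  0.0004 -0.0005] turn 0.01 F [0.6 0.4 2.1] ee [542.8 196.7 131.5] [ 1.7997e+02 -1.0000e-02  8.9010e+01] t 4.05 w 40.3
shift [ 0.0003  0.0003 -0.0005] turn 0.01 F [ 1.2 -0.6  2.8] ee [542.9 196.7 131.5] [ 1.7997e+02 -1.0000e-02  8.9010e+01] t 4.1 w 40.7
```

```bash
f(){ python3 -c "
from h import *
a=[];
for k in range(3): eyes.camera('top');s=monitor.get_state();a.append(np.r_[s['contact_force'],s['moment']*10,s['ee_pos'],s['orientation'][2]])
print(np.mean(a,0).round(2))"; }; declare -f f > f.sh
python3 -m inch '[[[0,0,-0.0010],0],[[0,0,-0.0010],0]]' >/dev/null; f
python3 -m inch '[[[0,0,-0.0008],0],[[0,0,-0.0008],0]]' >/dev/null; f
python3 -m inch '[[[0,0.0010,0],0],[[0,0.0010,0],0]]' >/dev/null; f
python3 -m inch '[[[0,-0.0020,0],0],[[0,-0.0020,0],0]]' >/dev/null; f
```

```text
[-2.1000e-01 -4.6000e-01 -7.8000e-01  0.0000e+00 -3.1000e-01  1.4000e-01
  5.4231e+02  1.9658e+02  1.3194e+02  8.9010e+01]
[-1.2000e-01  4.5000e-01 -3.4000e-01 -1.0000e-02  1.1000e-01  1.3000e-01
  5.4258e+02  1.9666e+02  1.3303e+02  8.9010e+01]
[-1.4000e-01  3.2000e-01 -2.7000e-01 -3.3000e-01  1.0000e-02 -9.0000e-02
  5.4367e+02  1.9664e+02  1.3307e+02  8.9010e+01]
[ 2.2700e+00  1.8000e-01 -1.1500e+00 -3.9000e-01 -3.6000e+00 -5.2000e-01
  5.4184e+02  1.9668e+02  1.3323e+02  8.9010e+01]
```

```bash
. ./f.sh; python3 -m inch '[[[0,0.0030,0],0],[[0,0.0030,0],0]]' >/dev/null; f
python3 -m inch '[[[0,0.0006,0],0],[[0,0.0006,0],0]]' >/dev/null; f
```

```text
[-4.9000e-01  2.1000e-01 -7.8000e-01  1.2000e-01  6.0000e-02  2.6000e-01
  5.4454e+02  1.9661e+02  1.3297e+02  8.9010e+01]
[-8.0000e-02  4.6000e-01 -5.0000e-01 -0.0000e+00 -5.0000e-02  4.4000e-01
  5.4524e+02  1.9663e+02  1.3311e+02  8.9010e+01]
```

Side play is free over x ≈ 542.1–545.4, so the rod axis is at about 543.7, and lifting freed the barrel at z ≈ 133. I'll centre it and start drawing, turning gradually through the bend.

```bash
. ./f.sh; python3 -m inch '[[[0,-0.0016,0],0],[[-0.003,-0.0016,0],0],[[-0.007,-0.0016,0],0],[[-0.010,-0.0016,0],0]]'>/dev/null; f
python3 -m inch '[[[-0.003,0,0],-0.4],[[-0.007,0.0001,0],-1.15],[[-0.007,0.0001,0],-1.15]]'>/dev/null; f
```

```text
[-8.0000e-02  2.0000e-02 -4.8000e-01 -8.0000e-02 -1.0000e-02 -1.3000e-01
  5.4352e+02  1.8619e+02  1.3309e+02  8.8990e+01]
[-4.0000e-02  1.4000e-01 -3.2000e-01 -3.0000e-02 -4.0000e-02 -3.3000e-01
  5.4348e+02  1.7959e+02  1.3312e+02  9.0150e+01]
```

```bash
. ./f.sh; python3 -m inch '[[[-0.005,0,0],-0.6],[[-0.010,0.0001,0],-1.15],[[-0.010,0.0001,0],-1.15]]'>/dev/null; f
python3 -m inch '[[[-0.005,0,0],-0.6],[[-0.010,0.0001,0],-1.15],[[-0.010,0.0001,0],-1.15]]'>/dev/null; f
```

```text
[ 1.4000e-01  1.3000e-01 -4.2000e-01 -2.5000e-01  2.8000e-01 -7.0000e-02
  5.4362e+02  1.6950e+02  1.3311e+02  9.1290e+01]
[-4.4000e-01 -3.0000e-02 -4.2000e-01 -1.1000e-01 -3.3000e-01  1.1000e-01
  5.4394e+02  1.5952e+02  1.3311e+02  9.2440e+01]
```

```bash
. ./f.sh; python3 -m inch '[[[-0.005,0,0],-0.6],[[-0.010,0.0001,0],-1.15],[[-0.010,0.0001,0],-1.15]]'>/dev/null; f
python3 -m inch '[[[-0.005,0,0],-0.6],[[-0.010,0.0001,0],-1.15],[[-0.010,0.0001,0],-1.15]]'>/dev/null; f
```

```text
[-1.6000e-01  4.0000e-01 -2.8000e-01  1.7000e-01 -1.3000e-01 -3.0000e-02
  5.4447e+02  1.4953e+02  1.3311e+02  9.3590e+01]
[ 1.0000e-01 -5.4000e-01 -5.1000e-01 -2.0000e-02  1.0000e-01  2.0000e-02
  5.4520e+02  1.3957e+02  1.3310e+02  9.4740e+01]
```

```bash
. ./f.sh; python3 -m inch '[[[-0.005,0,0],-0.6],[[-0.010,0.0001,0],-1.15],[[-0.010,0.0001,0],-1.15]]'>/dev/null; f
python3 -m inch '[[[-0.005,0,0],0],[[-0.010,0,0],0],[[-0.010,0,0],0]]'>/dev/null; f
python3 -m inch '[[[0,0.001,0],0],[[0,0.001,0],0]]'>/dev/null; f
python3 -m inch '[[[0,-0.002,0],0],[[0,-0.002,0],0]]'>/dev/null; f
```

```text
[-6.5000e-01 -3.3000e-01 -9.0000e-01 -9.0000e-02 -3.9000e-01  1.2000e-01
  5.4611e+02  1.2960e+02  1.3308e+02  9.5890e+01]
[ 3.5000e-01  3.0000e-02 -2.8000e-01  3.0000e-02  2.0000e-02  2.1000e-01
  5.4716e+02  1.1966e+02  1.3310e+02  9.5890e+01]
[ 2.1000e-01 -4.0000e-02 -5.8000e-01  1.6000e-01  1.2000e-01  1.4000e-01
  5.4814e+02  1.1996e+02  1.3308e+02  9.5920e+01]
[ 2.0000e-01  5.2000e-01 -6.0000e-01 -8.0000e-02  1.3000e-01 -1.6000e-01
  5.4610e+02  1.1968e+02  1.3312e+02  9.5910e+01]
```

```bash
. ./f.sh; python3 -m inch '[[[-0.004,0.001,0],0],[[-0.010,0.001,0],0],[[-0.015,0.001,0],0],[[-0.020,0.001,0],0]]'>/dev/null; f
python3 -m inch '[[[-0.005,0,0],0],[[-0.010,0,0],0],[[-0.015,0,0],0],[[-0.020,0,0],0]]'>/dev/null; f
python3 -m inch '[[[-0.005,0,0],0],[[-0.010,0,0],0],[[-0.015,0,0],0],[[-0.020,0,0],0]]'>/dev/null; f
```

```text
[-4.4000e-01  1.1000e-01 -7.1000e-01 -3.6000e-01  2.0000e-02 -1.3000e-01
  5.4928e+02  9.9230e+01  1.3310e+02  9.5880e+01]
[-3.6000e-01 -5.6000e-01 -6.3000e-01 -1.9000e-01  1.6000e-01 -2.0000e-02
  5.5133e+02  7.9400e+01  1.3310e+02  9.5890e+01]
[-1.1000e-01 -2.4000e-01 -1.0000e-01 -1.6000e-01 -1.5000e-01 -4.6000e-01
  5.5338e+02  5.9500e+01  1.3309e+02  9.5880e+01]
```

```bash
. ./f.sh; python3 -m inch '[[[-0.005,0,0],0],[[-0.010,0,0],0],[[-0.015,0,0],0],[[-0.020,0,0],0],[[-0.025,0,0],0]]'>/dev/null; f; python3 -c "
from h import *
snap('scene','s2',(180,80,340,200),5)
go(565.4,-180,175,98.4)"
```

```text
[ 6.2000e-01  1.3000e-01 -6.0000e-01  3.0000e-02 -1.0000e-01 -8.0000e-02
  5.5596e+02  3.4630e+01  1.3310e+02  9.5880e+01]
shift [-0.215  -0.0126 -0.0419] turn -2.51 F [ 0.4 -0.  -1.1] ee [555.9  35.2 133.1] [-1.800e+02 -1.000e-02  9.589e+01] t 14.4 w 40.2
```

View pics/s2.png

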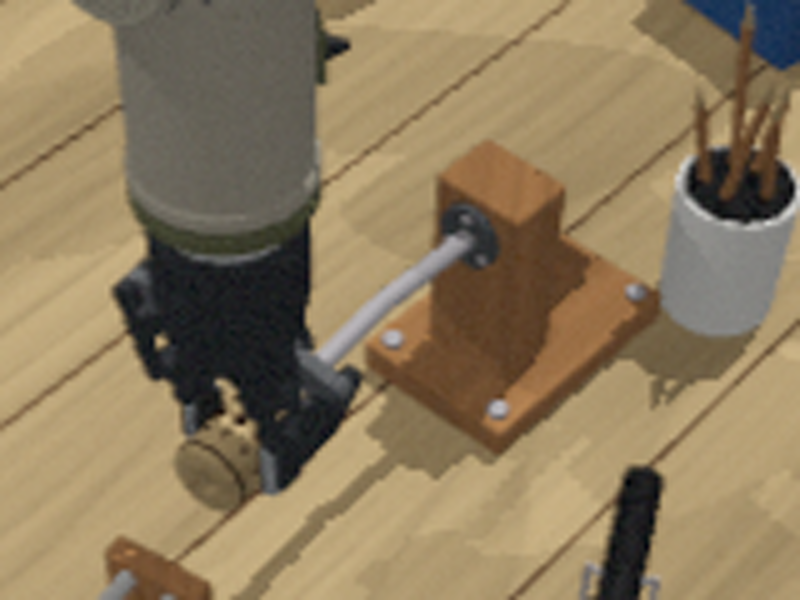

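The barrel hangs free of the bent rod, which is undisturbed. I'll lift and carry it over the free stretch.

```bash
. ./f.sh; python3 -m inch '[[[-0.005,0,-0.020],0],[[-0.035,-0.001,-0.042],0],[[-0.075,-0.003,-0.042],-1],[[-0.115,-0.005,-0.042],-2],[[-0.155,-0.007,-0.042],-2.5]]'; python3 -m inch '[[[-0.035,-0.002,0],0],[[-0.065,-0.0035,0],0],[[-0.083,-0.0005,0],0],[[-0.087,0,0],0],[[-0.087,0,0],0]]'; f;  python3 -c "
from h import *
i=snap('wrist','w4',None,1.5)
go(570,-207,175,98.4)
for n,p in(('A',(556.2,-112.6,77)),('A1top',(559.4,-142.8,98)),('L end up',(560.1,-29.8,55)),('ctr rails',(570,-207,60))):print(n,proj(i,p)*1.5)"
```

```text
t: 15.02
ee_pos: [565.4, -121.2, 177.1]
orientation: [179.9, 0.1, 98.5]
contact_force: [1.0, -0.0, -0.9]
width: 40.8
t: 15.65
ee_pos: [577.8, -205.1, 175.3]
orientation: [180.0, -0.0, 98.4]
contact_force: [-0.1, -0.7, -0.4]
width: 40.4
[-7.1000e-01 -3.1000e-01 -5.1000e-01 -7.0000e-02 -3.0000e-01  5.0000e-02
  5.7767e+02 -2.0468e+02  1.7511e+02  9.8470e+01]
shift [-0.0011 -0.0079  0.0001] turn 0.08 F [ 0.1  0.9 -0.5] ee [ 577.6 -204.7  175.1] [-1.7999e+02 -1.0000e-02  9.8480e+01] t 15.85 w 40.2
A [362.84347753 118.07446089]
A1top [359.08204309 181.77158689]
L end up [395.22599549 -51.85906313]
ctr rails [364.98469413 292.91456176]
```

View pics/w4.png

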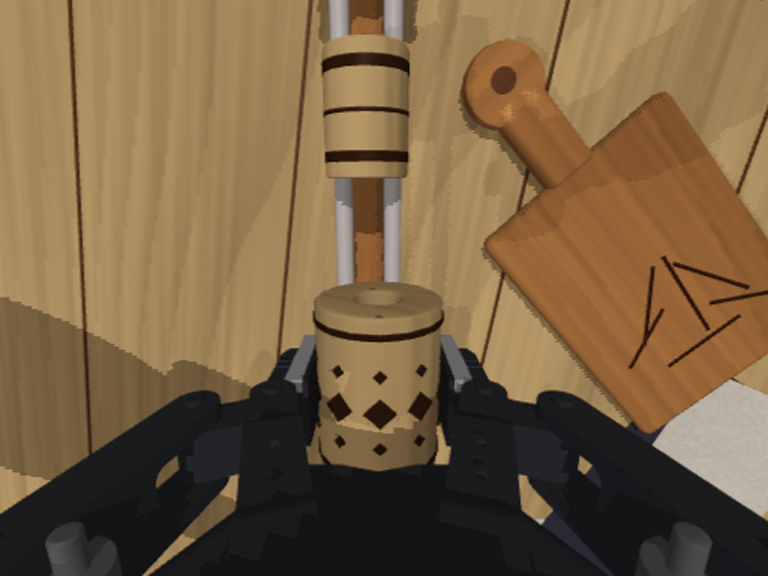

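The wrist view has the groove mid at columns 366 (row 10) and 369 (rows 190–275), with the held barrel's axis at about column 378.5. I'm about 8 mm too far to +x, as the measured pose also says.

Run:
```python
from h import *
i=eyes.camera_info('wrist')
for u,v in((366,10),(369,190),(368.7,270)):
    p=onz(i,u/1.5,v/1.5,55);print(p, 'x at y=-207 w/8.4deg',p[0]+(p[1]+207)*np.tan(np.radians(8.4)))
print('A ends',onz(i,368/1.5,177/1.5,90))
print('held',onz(i,379/1.5,294/1.5,119),onz(i,380/1.5,413/1.5,140))
go(569.5,-207,175,98.4)
```

```text
[549.507436   -58.58977724  55.        ] x at y=-207 w/8.4deg 571.4227510132084
[ 563.78686179 -147.47060524   55.        ] x at y=-207 w/8.4deg 572.5773980104882
[ 570.26213046 -193.98351842   55.        ] x at y=-207 w/8.4deg 572.1842372317401
A ends [ 563.02279059 -140.20634629   90.        ]
held [ 575.70290255 -189.35424802  119.        ] [ 583.02946277 -235.69200653  140.        ]
shift [-0.001  -0.0084  0.0001] turn 0.08 F [ 0.1  0.9 -0.5] ee [ 577.6 -204.7  175.1] [-1.7999e+02 -1.0000e-02  9.8480e+01] t 15.85 w 40.2
```

Run:
```python
from h import *
i=eyes.camera_info('wrist')
print('held',onz(i,379/1.5,297/1.5,165),onz(i,380/1.5,413/1.5,186))
```

```text
held [ 573.74521953 -176.98374956  165.        ] [ 578.41903437 -206.48444327  186.        ]
```

```bash
. ./f.sh; python3 -m inch '[[[0.001,-0.0065,0],0],[[0.001,-0.0065,0.025],0],[[0.001,-0.0065,0.05],0],[[0.001,-0.0065,0.07],0],[[0.001,-0.0065,0.08],0]]'; python3 -m inch '[[[0,0,0],0],[[0,0,0],0]]'>/dev/null; f;  python3 -c "
from h import *
i=snap('wrist','w5',(150,60,350,210),4)
snap('scene','s3')
go(570,-207,175,98.5)"
```

```text
t: 16.48
ee_pos: [570.2, -205.2, 93.6]
orientation: [-179.9, -0.1, 98.4]
contact_force: [-0.1, 0.3, -1.2]
width: 40.4
[-1.2000e-01 -3.0000e-02 -3.1000e-01  1.1000e-01 -5.0000e-02 -7.0000e-02
  5.7179e+02 -2.0600e+02  9.6290e+01  9.8410e+01]
shift [-0.0009 -0.0016 -0.0792] turn -0.09 F [-0.7 -0.9 -0.8] ee [ 571.5 -205.9   95.8] [1.7994e+02 4.0000e-02 9.8410e+01] t 16.975 w 40.2
```

View pics/w5.png

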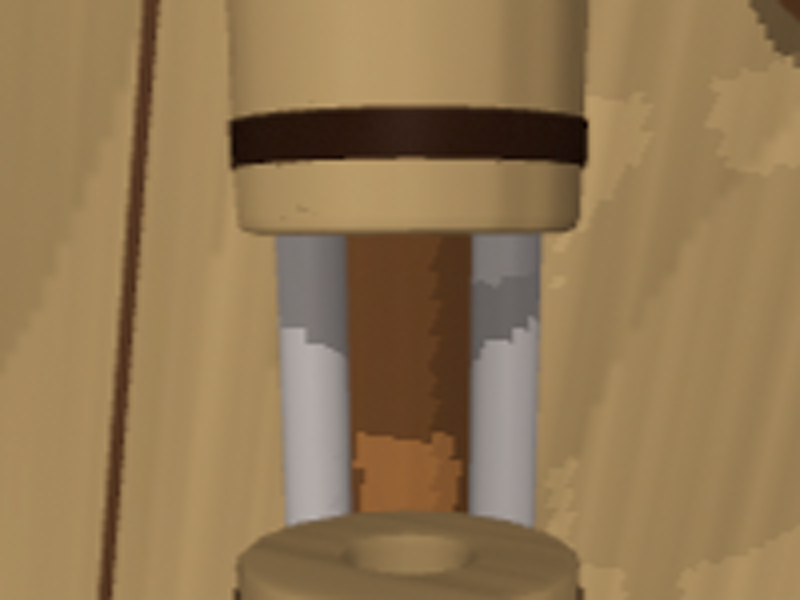

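The held barrel's axis (409) lines up with the groove mid (409–410) and with finished barrel A (409). I'll lower it by feel.

```bash
. ./f.sh; python3 -m inch '[[[0,0,0.003],0],[[0,0,0.006],0],[[0,0,0.008],0],[[0,0,0.008],0]]'>/dev/null; f; python3 -m inch '[[[0,0,0.001],0],[[0,0,0.001],0]]'>/dev/null; f;python3 -m inch '[[[0,0,0.0008],0],[[0,0,0.0008],0]]'>/dev/null; f
```

```text
[ 3.4000e-01  1.5000e-01 -4.0000e-01  4.0000e-02 -6.0000e-02  2.3000e-01
  5.7102e+02 -2.0567e+02  8.7040e+01  9.8410e+01]
[-3.4000e-01  6.1000e-01 -7.0000e-02  1.2000e-01  2.6000e-01  9.0000e-02
  5.7103e+02 -2.0567e+02  8.6100e+01  9.8410e+01]
[ 5.4000e-01  5.0000e-02  7.6000e-01 -1.2000e-01 -8.8000e-01  6.0000e-02
  5.7125e+02 -2.0574e+02  8.5510e+01  9.8410e+01]
```

```bash
. ./f.sh; python3 -m inch '[[[0,0,0.0005],0],[[0,0,0.0005],0]]'>/dev/null; f; python3 -m inch '[[[0,0,0],0],[[0,0,0],0],[[0,0,0],0],[[0,0,0],0]]' 0.5; python3 -m inch '[[[0,0,-0.01],0],[[0,0,-0.03],0],[[0,0,-0.06],0],[[0,0,-0.10],0],[[0,0,-0.14],0]]'; python3 -m inch '[[[0.0,0,-0.03],0],[[0.0,0,-0.03],0],[[0,0,-0.03],0],[[0,0,-0.03],0]]' ; python3 -c "
from h import *
i=snap('scene','s4',(90,170,250,330),3.7);snap('wrist','w6',None,1)
a=cv2.imread('pics/s4.png');b=cv2.imread('pics/w6.png')
cv2.imwrite('pics/fin.png',np.hstack([a[:590],cv2.copyMakeBorder(b[:,150:350],0,590-384,0,0,0)]))"
```

```text
[ 1.4000e-01  1.0000e+00  5.1100e+00  9.4000e-01  2.6000e-01 -1.5000e-01
  5.7146e+02 -2.0576e+02  8.5360e+01  9.8420e+01]
t: 19.32
ee_pos: [570.9, -205.6, 84.6]
orientation: [-180.0, -0.0, 98.4]
contact_force: [-0.3, -0.8, -0.5]
width: 63.9
t: 19.95
ee_pos: [571.2, -205.7, 228.0]
orientation: [179.9, 0.1, 98.4]
contact_force: [-0.2, 0.2, 0.6]
width: 64.3
t: 20.45
ee_pos: [570.3, -205.3, 253.3]
orientation: [-179.9, -0.1, 98.4]
contact_force: [0.6, -0.1, -0.4]
width: 64.0
```

View pics/fin.png

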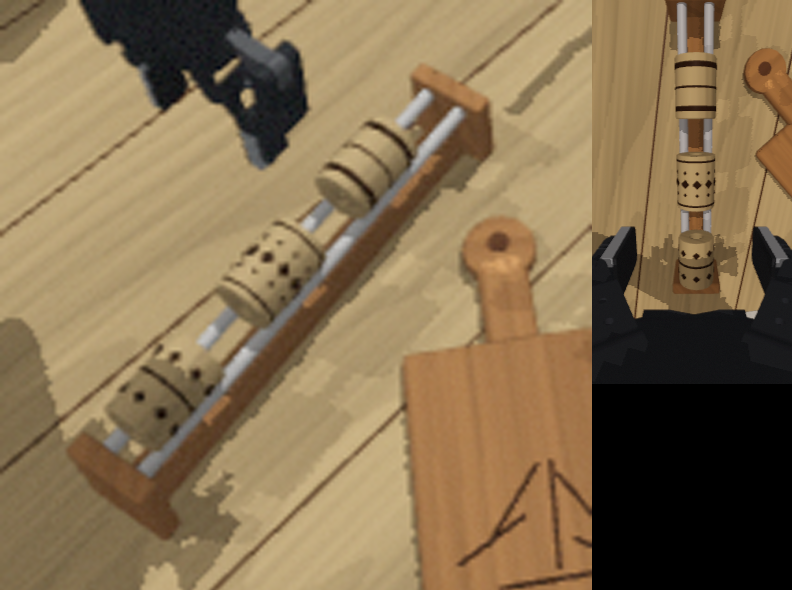

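The barrel lies in the groove between the two finished ones, with clear gaps on both sides, and the gripper is well clear above.

```bash
python3 -c "
from workcell import manip
print(manip.sign_off())"
```

```text
the job is handed in; nothing more can be done
None
```

The barrel is off the spit and lying in the rack's groove, between the two finished barrels. I handed the job in with the arm raised clear, at about 20.5 s on the robot's clock.

- **Drawing it off:** I gripped the barrel, lifted it to the middle of its play and drew it out in 7–25 mm steps. It turned about 6.9° through the bend, which goes sideways towards +x. The averaged force readings between steps stayed under about 1 N. The largest while it was on the rod was about 3 N, from closing the grip and feeling for the play. Forces during the moves themselves were not logged.
- **Laying it down:** It touched the rails lightly and was pressed with about 5 N just before release.
- **Last checks:** The final scene and wrist pictures show it along both rails, with a gap to each finished barrel. The finished barrels and the board look unmoved. I last saw the spit and pot after the draw, and they were undisturbed then. I did not check the pen rest again.
- **Disagreements:** Triangulating the rod tip put it about 3 mm above level, which the task rules out. I treated the bend as level, and no vertical load was felt. The carry move ended about 8 mm to one side through my own arithmetic; I corrected that before lowering.

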